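# Feel along the bosses of a sprung collar blank

### The arm

A 7-joint arm with a two-finger parallel gripper is mounted at the origin on the work surface. World frame = base frame: x ahead of the robot, y to its left, z up, the work surface at z = 0. Lengths are in m, angles in rad, forces in N, time in s.
With the tool pointing down it reaches from about 0.4 to 0.925 m from the base axis. Payload 4.1 kg.
Tool frame: the origin (TCP) lies between the finger pads, 19 mm behind the fingertips; this is the grasp point; z points along the fingers, y is the line along which they close (so a half turn about z gives the same grasp; the last joint's range is limited). The gripper opens to 85 mm and grips with 20 to 120 N. Pads are 22 mm wide; open, the fingers measure 114 mm over their backs; the gripper's body (76 mm by 85 mm) begins 54 mm behind the grasp point. The pads swing forward as they close: fully open they stand 13 mm farther back than shut.
Start: joints at [1.047, 0.398, 0.045, 1.537, -0.019, 1.207, -0.051], TCP at [0.268, -0.592, 0.25] pointing down, gripper open.
Joint ranges: [-2.82, 2.82], [-0.49, 2.23], [-1.37, 1.46], [0, 2.46], [-1.36, 4.5], [0.23, 2], [-2.94, 2.94]. Speed limits (rad/s): [2.57, 2.57, 3.14, 3.14, 3.14, 3.14, 3.14].

### API

Orientations are given as a 3x3 rotation matrix whose columns are the frame's x, y, z axes.
In Python, from plant import get_obs, get_image, hand_in gives the robot as it stands.
- The arm moves only by the tool arm_command, never from a script. Its argument "targets" is a list of rows, each an object with "xyz": the shift along the tool's x, y, z in mm, a list of three; "yaw": the turn about the tool's z in rad; "grip": the finger opening in mm, from 0 to 85.4. In form: [{"xyz": [dx, dy, dz], "yaw": yaw, "grip": grip}, ...]. A call has 1 to 10 rows; each row is the pose to reach, as a shift and turn from the pose commanded when the call began, along the tool's axes at that moment; what a row does not reach only later rows make up. A row lasts 1/8 s, in which the tool goes at most 62.5 mm and 10.7 degrees, less where a joint would pass 70% of its speed; a pose out of reach is approached as far as the arm can. A call with a gripper value outside its range is refused whole. The fingers move at their own pace and stop on an object; "force" is the grip in N (left out, the last holds). Time passes only in rows, so rows that repeat a pose let the fingers close. It gives the time, the measured TCP pose, the force, the opening and the grip force at its end, in the units of the state.
- get_obs(): the state, without advancing time (a new reading comes with each control period).
- get_image(name): name is "scene" or "top" or "wrist"; returns a dict with "img" (384x512x3 uint8, red, green, blue), "fx", "fy", "cx", "cy" (pixels), "rvec" (rotation vector, rad) and "tvec" (3), from world to camera coordinates, as OpenCV has them. Camera axes: x right, y down, z forward; pixel columns grow to the right and rows downward; lengths in m; the calibration is good to about 2 mm. A picture is of the moment at which its call begins. There is no depth.
- hand_in(): hands the job in; it is judged then, once.
The state is a dict: "time_s": time; "joint_pos": joint angles; "joint_velocities": joint speeds; "joint_torque": joint torques, N m; "tcp_pos": TCP position; "orientation": TCP orientation; "wrist_force": force on the tool from outside, world axes, zero at the start; "ft_torque": the same for the moment, N m; "width": finger opening in m; "finger_force": force on a finger pad.
Only numpy, scipy, OpenCV 4.12 (cv2) and the standard library are available. Lean on these libraries where they do the work, as an engineer would, in place of code of your own. Each camera call takes 0.05 s, during which the arm holds its last target. There are 200 camera calls.

### The job

Check the curved metal collar blank on the turntable by touch: starting at the boss beside the round eye, run your closed fingertips lightly along the curved row of five raised bosses to the one beside the pointed end, in one stroke that stays in contact with the collar all the way, including between the bosses. The collar is sprung and should give a little under your touch, but never push it down to its stop, and leave every other thing where it is. Finish while still holding the fingertips lightly pressed on the last boss.

Things in the scene. Friction and masses are not known exactly. Their poses are not given: they have to be found in the camera images.
- turntable: round wooden turntable, 250 mm across and 20 mm thick, fixed to the bench; it does not turn. Origin at the centre of its underside, z up. It carries the curved collar blank; seen along its own axes the row of bosses is an arc of radius 110 mm about the point (-95, 0) mm, boss 1 on the +y side and boss 5 on the -y side.
- collar (a joint): how far the sprung collar blank has sunk, m: 0 at rest (up), 0.012 at its stop. It sits on springs and moves only straight down: it starts to sink at about 1 N and then takes about 250 N/m (2 N at 4 mm, 4 N at the stop), and springs back when released.
- eye (a point): centre of the round eye, a 44 mm disc with a dark 24 mm centre, at one end of the collar; on the top surface, 51 mm above the bench at rest. The collar is a curved silver-grey metal band 30 mm wide, tapering to a point at its other end, on a dark wooden backing (19 mm deep together), lying over the turntable.
- boss1 (a point): boss 1 of the row of five (next to the round eye, where the stroke begins): a smooth round raised dome of the same metal on the collar's centre line, 12 mm across, 2 mm proud, ringed by a dark 17 mm line; this point is its top, 53 mm above the bench at rest. It sinks with the collar. Bosses are 34 mm apart along the arc. Touched: fingertips on it, TCP within 9.5 mm of this point measured level.
- boss2 (a point): boss 2 of the row of five: a smooth round raised dome of the same metal on the collar's centre line, 12 mm across, 2 mm proud, ringed by a dark 17 mm line; this point is its top, 53 mm above the bench at rest. It sinks with the collar. Bosses are 34 mm apart along the arc. Touched: fingertips on it, TCP within 9.5 mm of this point measured level.
- boss3 (a point): boss 3 of the row of five: a smooth round raised dome of the same metal on the collar's centre line, 12 mm across, 2 mm proud, ringed by a dark 17 mm line; this point is its top, 53 mm above the bench at rest. It sinks with the collar. Bosses are 34 mm apart along the arc. Touched: fingertips on it, TCP within 9.5 mm of this point measured level.
- boss4 (a point): boss 4 of the row of five: a smooth round raised dome of the same metal on the collar's centre line, 12 mm across, 2 mm proud, ringed by a dark 17 mm line; this point is its top, 53 mm above the bench at rest. It sinks with the collar. Bosses are 34 mm apart along the arc. Touched: fingertips on it, TCP within 9.5 mm of this point measured level.
- boss5 (a point): boss 5 of the row of five (next to the pointed end, where the stroke ends): a smooth round raised dome of the same metal on the collar's centre line, 12 mm across, 2 mm proud, ringed by a dark 17 mm line; this point is its top, 53 mm above the bench at rest. It sinks with the collar. Bosses are 34 mm apart along the arc. Touched: fingertips on it, TCP within 9.5 mm of this point measured level.
- gap1 (a point): point on the band's top surface (2 mm below the boss tops) on the centre line of the arc, midway between boss 1 and boss 2. The stroke passes over it with the TCP within 7 mm, measured level, while the fingers still touch the collar or a boss: pressing the collar 3 to 7 mm down at the bosses keeps contact here.
- gap2 (a point): point on the band's top surface (2 mm below the boss tops) on the centre line of the arc, midway between boss 2 and boss 3. The stroke passes over it with the TCP within 7 mm, measured level, while the fingers still touch the collar or a boss: pressing the collar 3 to 7 mm down at the bosses keeps contact here.
- gap3 (a point): point on the band's top surface (2 mm below the boss tops) on the centre line of the arc, midway between boss 3 and boss 4. The stroke passes over it with the TCP within 7 mm, measured level, while the fingers still touch the collar or a boss: pressing the collar 3 to 7 mm down at the bosses keeps contact here.
- gap4 (a point): point on the band's top surface (2 mm below the boss tops) on the centre line of the arc, midway between boss 4 and boss 5. The stroke passes over it with the TCP within 7 mm, measured level, while the fingers still touch the collar or a boss: pressing the collar 3 to 7 mm down at the bosses keeps contact here.
- punch: steel doming punch standing upright on the turntable, 18 mm across, 60 mm tall; origin at the centre of its underside. Leave alone.
- jar: small amber glass jar with a steel lid standing on the turntable, 28 mm across, 45 mm tall; origin at the centre of its underside. Leave alone.
- tape: roll of cream tape lying flat on the bench beside the turntable, 90 mm across, 24 mm tall; origin at the centre of its underside. Leave alone.
- file: flat hand file with a wooden handle lying on the bench, 220 mm long, 15 mm high; origin under its middle. Leave alone.
- strip: plain straight strip of silver-grey metal lying on the bench, 140 x 28 x 4 mm, no bosses; origin at the centre of its underside. Leave alone.
- hammer: wooden-handled hammer lying on the bench, 220 mm long; origin at the underside. Leave alone.
- steel_block: square steel bench block, 70 x 70 x 25 mm, on the bench; origin at the centre of its underside. Leave alone.

How it is judged:
On the way, in this order (a step that is already met when the one before it is completed fails the run):
1. the fingertips touch boss 1 (contact force between the fingers and dome1 above 0.2 N and horizontal distance between the grasp point and boss1 below 0.0095 m), for 0.05 s.
2. still touching the collar midway between boss 1 and boss 2 ((contact force between the fingers and collar above 0.2 N or contact force between the fingers and dome1 above 0.2 N or contact force between the fingers and dome2 above 0.2 N) and horizontal distance between the grasp point and gap1 below 0.007 m), for 0.05 s.
3. the fingertips touch boss 2 (contact force between the fingers and dome2 above 0.2 N and horizontal distance between the grasp point and boss2 below 0.0095 m), for 0.05 s.
4. still touching the collar midway between boss 2 and boss 3 ((contact force between the fingers and collar above 0.2 N or contact force between the fingers and dome2 above 0.2 N or contact force between the fingers and dome3 above 0.2 N) and horizontal distance between the grasp point and gap2 below 0.007 m), for 0.05 s.
5. the fingertips touch boss 3 (contact force between the fingers and dome3 above 0.2 N and horizontal distance between the grasp point and boss3 below 0.0095 m), for 0.05 s.
6. still touching the collar midway between boss 3 and boss 4 ((contact force between the fingers and collar above 0.2 N or contact force between the fingers and dome3 above 0.2 N or contact force between the fingers and dome4 above 0.2 N) and horizontal distance between the grasp point and gap3 below 0.007 m), for 0.05 s.
7. the fingertips touch boss 4 (contact force between the fingers and dome4 above 0.2 N and horizontal distance between the grasp point and boss4 below 0.0095 m), for 0.05 s.
8. still touching the collar midway between boss 4 and boss 5 ((contact force between the fingers and collar above 0.2 N or contact force between the fingers and dome4 above 0.2 N or contact force between the fingers and dome5 above 0.2 N) and horizontal distance between the grasp point and gap4 below 0.007 m), for 0.05 s.
9. the fingertips touch boss 5 (contact force between the fingers and dome5 above 0.2 N and horizontal distance between the grasp point and boss5 below 0.0095 m), for 0.05 s.
At the end, for the whole second after the job is handed in: The fingertips still press lightly on boss 5, beside the pointed end (contact over 0.2 N, TCP within 9.5 mm of it measured level), with the collar sunk between 1 and 10.5 mm; no bystander has moved more than 15 mm and the punch and jar stand upright (all of step 9 and value of joint collar between 0.001 and 0.0105 m and not (distance of any of punch, jar, tape, file, strip, hammer, steel_block from where it was at the start of the episode above 0.015 m or angle between any of punch, jar's own z axis and vertical above 0.4 rad)); the arm keeps its last pose, push and grip.
It fails at once if the collar is pushed down to its stop (sunk more than 10.5 mm of 12) (value of joint collar above 0.0105 m).
It fails at once if another thing is moved more than 15 mm, picked up or tipped (distance of any of punch, jar, tape, file, strip, hammer, steel_block from where it was at the start of the episode above 0.015 m or angle between any of punch, jar's own z axis and vertical above 0.4 rad).
It also fails if it takes over 40 s, if anything falls off the work surface, if the arm or the gripper's body presses on something with over 40 N, if the wrist force passes 120 N, or if a joint passes its speed limit or range.

## Working session

There is one attempt and no reset: what is moved stays moved. The work goes in short steps, Python scripts to look and compute and a tool call to move; the robot and the scene stay as the last step left them, time stands still between calls to the robot, and variables do not carry over. Pictures are saved under pics/ and viewed, at most 10 in all, crops included, and the job is handed in when it is done.

Besides the shell and the picture viewer there is one more tool, called after "Request:" as name([rows], argument=value, ...), one row to a line, values as JSON. arm_command: Moves the arm, as the interface text tells. Its arguments: {"type":"object","properties":{"targets":{"type":"array"},"force":{"type":"number"}},"required":["targets"]}

```bash
mkdir -p pics; python3 - <<'E'
from plant import get_obs,get_image
import cv2,pickle
o=get_obs();print(o['time_s'],o['tcp_pos'],o['orientation'],o['width'])
d={n:get_image(n) for n in("top","scene")}
pickle.dump(d,open('im.pkl','wb'))
for n in d:
    cv2.imwrite(f'pics/{n}0.png',cv2.resize(d[n]['img'][:,:,::-1],(800,600),interpolation=cv2.INTER_CUBIC)); print(n,{k:v for k,v in d[n].items() if k!='img'})
E
```

```text
0.0 [ 0.26762644 -0.59168226  0.24895885] [[ 9.11089265e-01  4.12208010e-01 -9.52785477e-04]
 [ 4.12209082e-01 -9.11087629e-01  1.73328937e-03]
 [-1.53595298e-04 -1.97192817e-03 -9.99998044e-01]] 0.08578141278409246
top {'fx': 496.6020781393963, 'fy': 496.6020781393963, 'cx': 253.4440653257296, 'cy': 187.19750239567105, 'rvec': array([ 2.18899587, -2.13454306,  0.16566733]), 'tvec': array([-0.02567405,  0.56790539,  1.70513059])}
scene {'fx': 410.52562853477497, 'fy': 410.52562853477497, 'cx': 248.59256093604975, 'cy': 189.4890529829591, 'rvec': array([ 1.64867262,  2.08604566, -0.66283595]), 'tvec': array([ 0.11282662, -0.41820924,  1.67067028])}
```

View pics/top0.png

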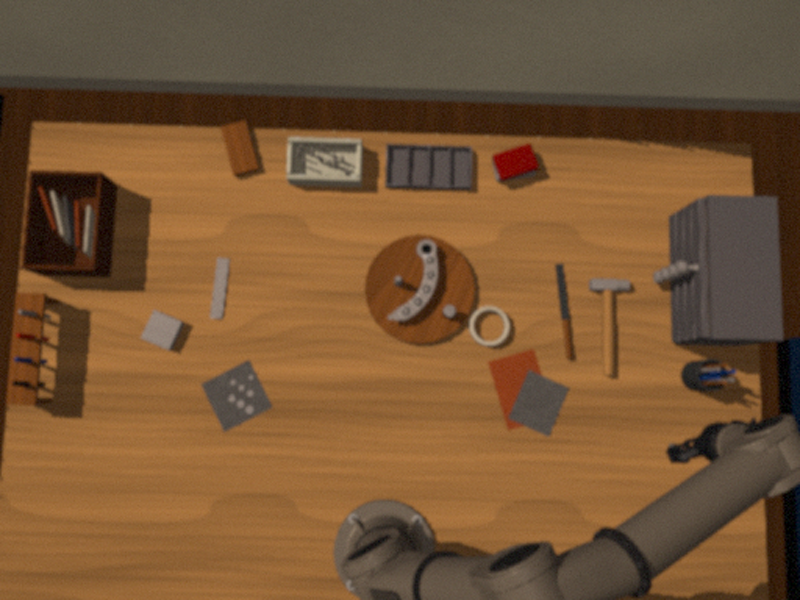

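View pics/scene0.png

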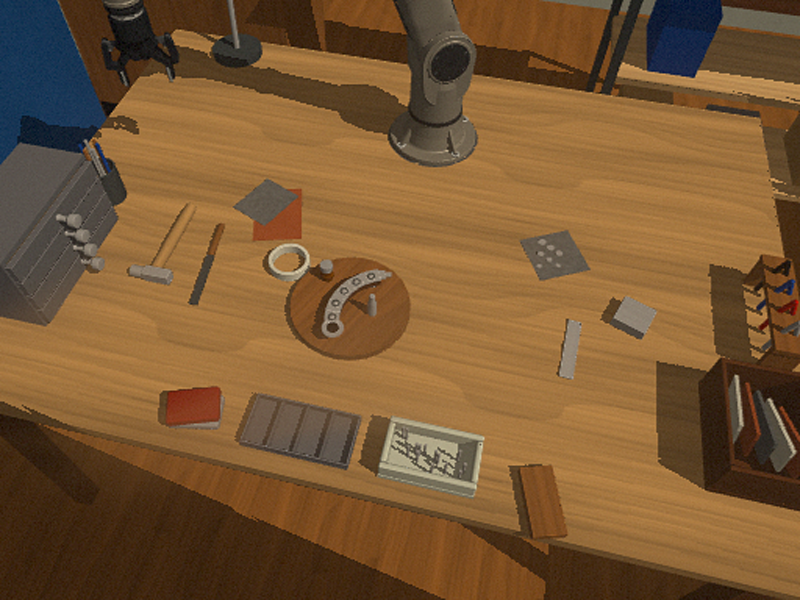

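The top view shows the turntable at about (421,290), with the eye at (427,248) and the pointed end at (393,318). The jar is at (450,312) outside the arc, and the punch is at (399,282) inside it. In the scene view the eye is at (333,328) and the bosses run from there to about (371,275).

```bash
cat > h.py <<'E'
import numpy as np,cv2
def cam(d):
    K=np.array([[d['fx'],0,d['cx']],[0,d['fy'],d['cy']],[0,0,1.]]);R=cv2.Rodrigues(np.asarray(d['rvec'],float))[0];return K,R,np.asarray(d['tvec'],float).ravel()
def cast(d,uv,z):
    K,R,t=cam(d);c=-R.T@t;r=(R.T@np.linalg.inv(K)@np.c_[np.atleast_2d(uv),np.ones(len(np.atleast_2d(uv)))].T).T
    return c+r*((z-c[2])/r[:,2])[:,None]
def proj(d,p):
    K,R,t=cam(d);return cv2.projectPoints(np.atleast_2d(p).astype(float),R,t,K,None)[0][:,0]
E
python3 - <<'E'
import pickle,cv2,numpy as np
from h import *
D=pickle.load(open('im.pkl','rb'));s=1.5625
P={'top':dict(eye=(427,248),tip=(393,318),T=(421,290),b=[(431,273),(427,285),(418,299),(406,309)],punch=(398,281),jar=(450,311)),
'scene':dict(eye=(333,328),tip=(388,274),T=(348,307),b=[(333,317),(337,304),(344,291),(357,282),(371,275)],punch=(372,297),jar=(326,267))}
H=dict(eye=.051,tip=.051,T=.02,b=.053,punch=.08,jar=.065)
for n in P:
  for k,v in P[n].items(): print(n,k,cast(D[n],np.atleast_2d(v)/s,H[k])[:,:2].round(3).tolist())
a=[]
for n,(x,y,w,h) in dict(top=(225,140,90,90),scene=(175,155,100,80)).items():
    a.append(cv2.resize(D[n]['img'][y:y+h,x:x+w,::-1],(400,500) if 0 else (400,400*h//w),interpolation=cv2.INTER_CUBIC))
m=max(i.shape[0] for i in a)
cv2.imwrite('pics/crop.png',np.hstack([cv2.copyMakeBorder(i,0,m-i.shape[0],0,0,0) for i in a]))
E
```

```text
top eye [[0.669, -0.078]]
top tip [[0.509, -0.006]]
top T [[0.578, -0.068]]
top b [[0.612, -0.088], [0.585, -0.08], [0.553, -0.06], [0.53, -0.034]]
top punch [[0.588, -0.014]]
top jar [[0.527, -0.131]]
scene eye [[0.668, -0.073]]
scene tip [[0.512, 0.001]]
scene T [[0.592, -0.065]]
scene b [[0.645, -0.08], [0.612, -0.081], [0.578, -0.076], [0.549, -0.056], [0.525, -0.032]]
scene punch [[0.598, -0.012]]
scene jar [[0.536, -0.125]]
```

View pics/crop.png

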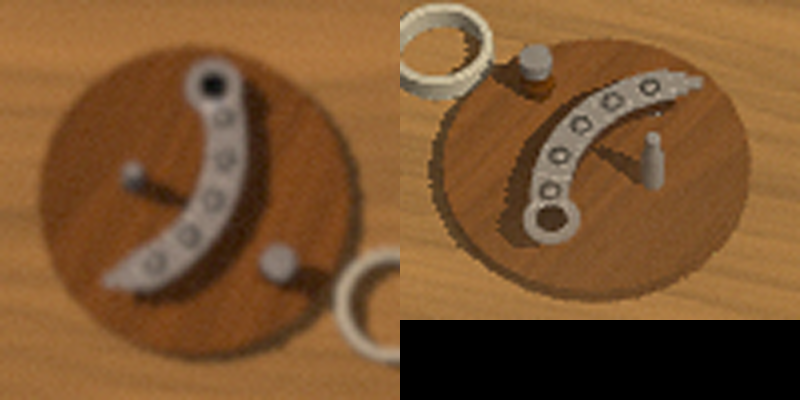

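The crop shows all five bosses in both views. In the top half they run from (224,118) to (154,264). In the scene half they run from (550,190) to (650,87).

```bash
cat > fit.py <<'E'
import numpy as np
def fit(m):  # rigid fit of boss model to measured xy
    a=np.array([2,1,0,-1,-2])*34/110; M=np.c_[-.095+.11*np.cos(a),.11*np.sin(a)]
    mc,Mc=m.mean(0),M.mean(0); z=np.sum(((m-mc)@[1,1j])*np.conj((M-Mc)@[1,1j])); th=np.angle(z)
    R=np.array([[np.cos(th),-np.sin(th)],[np.sin(th),np.cos(th)]])
    f=lambda p:(np.atleast_2d(p)-Mc)@R.T+mc
    g=np.linspace(2,-2,9)*34/110
    return f([0,0])[0],th,f(np.c_[-.095+.11*np.cos(g),.11*np.sin(g)]),f(M)-m
E
python3 - <<'E'
import pickle,numpy as np
from h import *; from fit import fit
D=pickle.load(open('im.pkl','rb'))
B={'top':np.array([(224,118),(225,158),(213,199),(189,236),(154,264)])/4.444+[225,140],
'scene':np.array([(150,190),(160,155),(182,124),(213,100),(250,87)])/4+[175,155]}
A=[]
for n in B:
    m=cast(D[n],B[n]-.4,.052)[:,:2];A.append(m);T,th,g,r=fit(m);print(n,T.round(4),th.round(3),(r*1e3).round(1).tolist(),(g*1e3).round(1).tolist())
T,th,g,r=fit(sum(A)/2);print((g*1e3).round(1).tolist())
from plant import get_obs
R=get_obs()['orientation'];t=get_obs()['tcp_pos']
print((R.T@(np.array([*g[4]-[.04,0],.25])-t)*1e3).round(1))
E
```

```text
top [ 0.5832 -0.0636] -1.987 [[0.8, 0.4], [-1.2, 0.2], [-1.1, 0.1], [0.2, 0.1], [1.3, -0.7]] [[643.7, -84.5], [626.8, -86.6], [609.8, -86.1], [593.1, -83.0], [577.1, -77.4], [562.1, -69.3], [548.6, -59.1], [536.8, -46.9], [527.0, -33.0]]
scene [ 0.5811 -0.0634] -1.982 [[-0.2, 0.1], [-0.2, -0.2], [0.4, -0.3], [0.9, 0.0], [-0.9, 0.3]] [[641.7, -84.0], [624.8, -86.2], [607.9, -85.8], [591.1, -82.7], [575.1, -77.2], [560.1, -69.2], [546.5, -59.0], [534.6, -46.9], [524.8, -33.1]]
[[642.7, -84.2], [625.8, -86.4], [608.8, -85.9], [592.1, -82.9], [576.1, -77.3], [561.1, -69.3], [547.6, -59.1], [535.7, -46.9], [525.9, -33.0]]
[ 4.566e+02 -3.580e+02 -3.000e-01]
```

Request:
arm_command([
  {"xyz": [30, -17, 0], "yaw": 0, "grip": 0},
  {"xyz": [80, -45, 0], "yaw": 0, "grip": 0},
  {"xyz": [134, -75, 0], "yaw": 0, "grip": 0},
  {"xyz": [188, -105, 0], "yaw": 0, "grip": 0},
  {"xyz": [242, -135, 0], "yaw": 0, "grip": 0},
  {"xyz": [296, -165, 0], "yaw": 0, "grip": 0},
  {"xyz": [350, -195, 0], "yaw": 0, "grip": 0},
  {"xyz": [404, -225, 0], "yaw": 0, "grip": 0},
  {"xyz": [450, -251, 0], "yaw": 0, "grip": 0},
  {"xyz": [480, -268, 0], "yaw": 0, "grip": 0},
], force=20)

```text
time_s: 1.35
tcp_pos: [0.5959, -0.1468, 0.2495]
orientation: [[0.91, 0.415, -0.0], [0.415, -0.91, 0.001], [0.0, -0.001, -1.0]]
wrist_force: [0.1, -0.2, -0.2]
width: -0.0001
finger_force: 0.0
```

```bash
python3 - <<'E'
from plant import get_obs,get_image
import cv2,pickle
d=get_image('wrist');pickle.dump(d,open('w.pkl','wb'))
cv2.imwrite('pics/w.png',cv2.resize(d['img'][:,:,::-1],(800,600),interpolation=cv2.INTER_CUBIC))
print(get_obs()['tcp_pos'])
from h import *
import numpy as np
g=np.array([[642.7,-84.2],[608.8,-85.9],[576.1,-77.3],[547.6,-59.1],[525.9,-33.0]])/1e3
print(proj(d,np.c_[g,[.053]*5])*1.5625)
E
```

```text
[ 0.59846112 -0.14165848  0.24946485]
[[345.58894811 162.41337006]
 [329.53412936 208.02702271]
 [301.83310423 244.10593148]
 [265.12114499 268.51616058]
 [222.37822755 280.07505484]]
```

View pics/w.png

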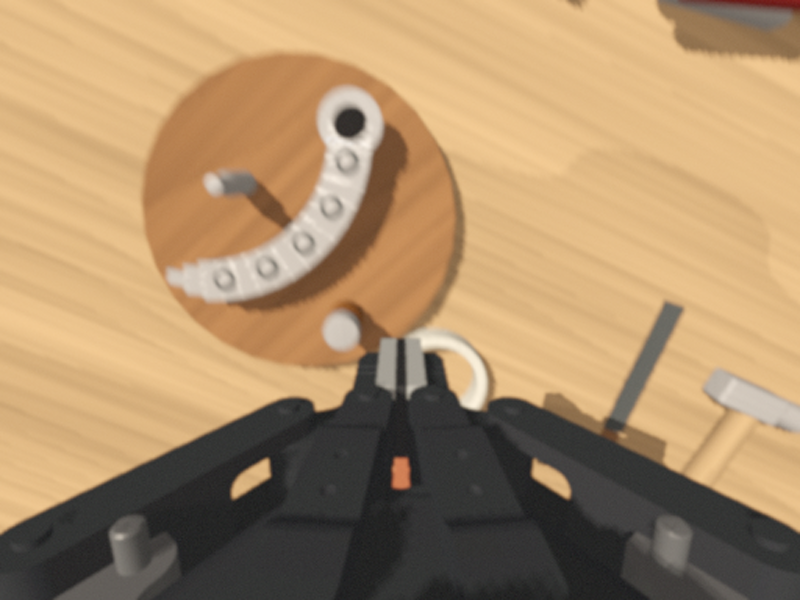

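The wrist view shows the bosses at (347,161), (331,206), (304,242), (267,266) and (225,278). That is within about 2 px of where my fit puts them, and the jar and punch are both clear of the path.

Request:
arm_command([
  {"xyz": [0, 0, 0], "yaw": 0, "grip": 0},
  {"xyz": [0, 0, 0], "yaw": 0, "grip": 0},
])

```text
time_s: 1.65
tcp_pos: [0.5938, -0.1519, 0.2496]
orientation: [[0.912, 0.41, -0.001], [0.41, -0.912, -0.001], [-0.002, 0.0, -1.0]]
wrist_force: [-0.2, -0.7, 0.2]
width: -0.0001
finger_force: 0.0
```

```bash
cat > plan.py <<'E'
import pickle,numpy as np
from h import *; from fit import fit
from plant import get_obs
uv=np.array([(347,161),(331,206),(304,242),(267,266),(225,278)])/1.5625
w=cast(pickle.load(open('w.pkl','rb')),uv,.053)[:,:2]
g0=np.array([[642.7,-84.2],[625.8,-86.4],[608.8,-85.9],[592.1,-82.9],[576.1,-77.3],[561.1,-69.3],[547.6,-59.1],[535.7,-46.9],[525.9,-33.0]])/1e3
gw=fit(w)[2]; g=(g0+gw)/2
o=get_obs();R=o['orientation'];t=o['tcp_pos']
E
python3 - <<'E'
from plan import *
print(((gw-g0)*1e3).round(1).tolist()); print((g*1e3).round(1).tolist())
print(o['time_s'],t,R,o['joint_velocities'],o['wrist_force'])
print((R.T@(np.array([*g[0],.085])-t)*1e3).round(1))
E
```

```text
[[2.0, -0.7], [2.0, -0.6], [2.1, -0.7], [2.1, -0.7], [2.0, -0.7], [2.0, -0.7], [1.9, -0.8], [2.0, -0.8], [1.9, -0.9]]
[[643.7, -84.5], [626.8, -86.7], [609.8, -86.3], [593.1, -83.2], [577.1, -77.7], [562.1, -69.7], [548.6, -59.5], [536.7, -47.3], [526.9, -33.4]]
1.65 [ 0.59384329 -0.15194897  0.24962088] [[ 9.12033251e-01  4.10114349e-01 -1.25296336e-03]
 [ 4.10113243e-01 -9.12034004e-01 -1.05066909e-03]
 [-1.57363967e-03  4.44388280e-04 -9.99998663e-01]] [ 0.00942137 -0.00546197  0.00282294  0.00145241 -0.00294149  0.00064882
 -0.00158615] [-0.19226958 -0.68027021  0.19966372]
[ 73.4 -41.1 164.5]
```

Request:
arm_command([
  {"xyz": [6, -3, 8], "yaw": 0, "grip": 0},
  {"xyz": [18, -10, 28], "yaw": 0, "grip": 0},
  {"xyz": [34, -18, 55], "yaw": 0, "grip": 0},
  {"xyz": [50, -27, 85], "yaw": 0, "grip": 0},
  {"xyz": [62, -34, 115], "yaw": 0, "grip": 0},
  {"xyz": [69, -37, 138], "yaw": 0, "grip": 0},
  {"xyz": [72, -39, 150], "yaw": 0, "grip": 0},
  {"xyz": [72, -39, 155], "yaw": 0, "grip": 0},
  {"xyz": [72, -39, 155], "yaw": 0, "grip": 0},
  {"xyz": [72, -39, 155], "yaw": 0, "grip": 0},
])

```text
time_s: 2.9
tcp_pos: [0.6449, -0.0857, 0.0961]
orientation: [[0.911, 0.411, 0.002], [0.411, -0.911, -0.001], [0.002, 0.001, -1.0]]
wrist_force: [0.7, -0.5, 0.1]
width: -0.0001
finger_force: 0.0
```

```bash
python3 - <<'E'
from plan import *
print(o['time_s'],t,R.round(4).tolist(),o['joint_velocities'].round(3),o['wrist_force'])
print((R.T@(np.array([*g[0],.067])-t)*1e3).round(1))
E
```

```text
2.9 [ 0.64489327 -0.0856907   0.09613398] [[0.9115, 0.4114, 0.002], [0.4114, -0.9115, -0.0006], [0.0015, 0.0014, -1.0]] [-0.001 -0.002 -0.003 -0.001  0.     0.    -0.   ] [ 0.66877275 -0.51057833  0.05280726]
[-0.7 -1.6 29.1]
```

Request:
arm_command([
  {"xyz": [0, -1, 5], "yaw": 0, "grip": 0},
  {"xyz": [0, -1, 11], "yaw": 0, "grip": 0},
  {"xyz": [0, -1, 16], "yaw": 0, "grip": 0},
  {"xyz": [0, -1, 20], "yaw": 0, "grip": 0},
  {"xyz": [0, -1, 23], "yaw": 0, "grip": 0},
  {"xyz": [0, -1, 25], "yaw": 0, "grip": 0},
  {"xyz": [0, -1, 27], "yaw": 0, "grip": 0},
  {"xyz": [0, -1, 28], "yaw": 0, "grip": 0},
  {"xyz": [0, -1, 28], "yaw": 0, "grip": 0},
  {"xyz": [0, -1, 28], "yaw": 0, "grip": 0},
])

```text
time_s: 4.15
tcp_pos: [0.6439, -0.0842, 0.0672]
orientation: [[0.911, 0.412, 0.0], [0.412, -0.911, -0.0], [-0.0, 0.0, -1.0]]
wrist_force: [-0.5, -0.6, 1.7]
width: -0.0002
finger_force: 1.0
```

```bash
python3 - <<'E'
from plan import *
print(o['time_s'],t,R.round(4).tolist(),o['wrist_force'])
p=np.c_[g,[.067]*9]-t
print((p@R*1e3).round(1).tolist())
E
```

```text
4.15 [ 0.64388727 -0.08415432  0.06717161] [[0.9111, 0.4122, 0.0001], [0.4122, -0.9111, -0.0002], [-0.0, 0.0002, -1.0]] [-0.51755752 -0.58584144  1.66584929]
[[-0.3, 0.3, 0.2], [-16.6, -4.7, 0.2], [-31.9, -12.1, 0.2], [-45.9, -21.8, 0.2], [-58.2, -33.4, 0.2], [-68.5, -46.9, 0.2], [-76.7, -61.8, 0.2], [-82.5, -77.8, 0.2], [-85.7, -94.4, 0.2]]
```

Request:
arm_command([
  {"xyz": [-2, -0.5, 0], "yaw": 0, "grip": 0},
  {"xyz": [-6, -1.5, 0], "yaw": 0, "grip": 0},
  {"xyz": [-10, -2.5, 0], "yaw": 0, "grip": 0},
  {"xyz": [-13.5, -3.5, 0], "yaw": 0, "grip": 0},
  {"xyz": [-16.5, -4.7, 0], "yaw": 0, "grip": 0},
  {"xyz": [-20, -6, 0], "yaw": 0, "grip": 0},
  {"xyz": [-23.5, -7.7, 0], "yaw": 0, "grip": 0},
  {"xyz": [-27, -9.5, 0], "yaw": 0, "grip": 0},
  {"xyz": [-30, -11, 0], "yaw": 0, "grip": 0},
  {"xyz": [-32, -12, 0], "yaw": 0, "grip": 0},
])

```text
time_s: 5.4
tcp_pos: [0.6094, -0.0864, 0.067]
orientation: [[0.911, 0.412, -0.0], [0.412, -0.911, -0.0], [-0.0, 0.0, -1.0]]
wrist_force: [0.9, -0.4, 3.1]
width: -0.0002
finger_force: 1.0
```

```bash
cat > s.py <<'E'
from plan import *
print(o['time_s'],t,o['wrist_force'])
print(((np.c_[g,[.067]*9]-t)@R*1e3).round(1).tolist())
E
python3 s.py
```

```text
5.4 [ 0.60940985 -0.08644929  0.06699119] [ 0.88367438 -0.3881511   3.0513366 ]
[[32.0, 12.4, -0.0], [15.8, 7.4, -0.0], [0.5, 0.0, -0.0], [-13.5, -9.6, -0.0], [-25.8, -21.3, -0.0], [-36.2, -34.8, 0.0], [-44.3, -49.7, 0.0], [-50.1, -65.6, 0.0], [-53.4, -82.3, 0.0]]
```

On the arc and in contact, so I'm continuing to boss 3.

Request:
arm_command([
  {"xyz": [-2, -1, 0], "yaw": 0, "grip": 0},
  {"xyz": [-5, -3, 0], "yaw": 0, "grip": 0},
  {"xyz": [-8, -5.2, 0], "yaw": 0, "grip": 0},
  {"xyz": [-11, -7.5, 0], "yaw": 0, "grip": 0},
  {"xyz": [-13.5, -9.6, 0], "yaw": 0, "grip": 0},
  {"xyz": [-16.5, -12, 0], "yaw": 0, "grip": 0},
  {"xyz": [-19.5, -14.8, 0], "yaw": 0, "grip": 0},
  {"xyz": [-22, -17.3, 0], "yaw": 0, "grip": 0},
  {"xyz": [-24.5, -19.7, 0], "yaw": 0, "grip": 0},
  {"xyz": [-26, -21.3, 0], "yaw": 0, "grip": 0},
])

```text
time_s: 6.65
tcp_pos: [0.577, -0.0776, 0.067]
orientation: [[0.911, 0.412, -0.0], [0.412, -0.911, -0.0], [-0.0, 0.0, -1.0]]
wrist_force: [1.5, -0.7, 0.8]
width: -0.0
finger_force: 1.0
```

```bash
python3 s.py
```

```text
6.65 [ 0.57699596 -0.07760638  0.0669782 ] [ 1.52187479 -0.71847753  0.77338489]
[[57.9, 33.8, -0.0], [41.6, 28.8, -0.0], [26.3, 21.4, -0.0], [12.4, 11.8, -0.0], [0.1, 0.1, -0.0], [-10.3, -13.4, -0.0], [-18.4, -28.2, -0.0], [-24.2, -44.2, -0.0], [-27.5, -60.9, -0.0]]
```

Request:
arm_command([
  {"xyz": [-1.5, -1.8, 0], "yaw": 0, "grip": 0},
  {"xyz": [-3.8, -4.7, 0], "yaw": 0, "grip": 0},
  {"xyz": [-6, -7.7, 0], "yaw": 0, "grip": 0},
  {"xyz": [-8.3, -10.6, 0], "yaw": 0, "grip": 0},
  {"xyz": [-10.3, -13.4, 0], "yaw": 0, "grip": 0},
  {"xyz": [-12.3, -16.5, 0], "yaw": 0, "grip": 0},
  {"xyz": [-14.2, -19.8, 0], "yaw": 0, "grip": 0},
  {"xyz": [-16, -23.2, 0], "yaw": 0, "grip": 0},
  {"xyz": [-17.5, -26.3, 0], "yaw": 0, "grip": 0},
  {"xyz": [-18.4, -28.2, 0], "yaw": 0, "grip": 0},
])

```text
time_s: 7.9
tcp_pos: [0.5487, -0.0593, 0.067]
orientation: [[0.911, 0.412, -0.0], [0.412, -0.911, -0.0], [-0.0, -0.0, -1.0]]
wrist_force: [0.4, -1.2, 1.4]
width: -0.0
finger_force: 1.0
```

```bash
python3 s.py
```

```text
7.9 [ 0.54865927 -0.05926984  0.06697501] [ 0.43099078 -1.18679382  1.38907512]
[[76.2, 62.2, -0.0], [59.9, 57.2, -0.0], [44.6, 49.8, -0.0], [30.6, 40.2, -0.0], [18.3, 28.5, -0.0], [8.0, 15.0, -0.0], [-0.2, 0.2, -0.0], [-6.0, -15.8, -0.0], [-9.2, -32.5, -0.0]]
```

Request:
arm_command([
  {"xyz": [-0.8, -2, 0], "yaw": 0, "grip": 0},
  {"xyz": [-2, -5.2, 0], "yaw": 0, "grip": 0},
  {"xyz": [-3.4, -8.8, 0], "yaw": 0, "grip": 0},
  {"xyz": [-4.8, -12.3, 0], "yaw": 0, "grip": 0},
  {"xyz": [-6, -15.8, 0], "yaw": 0, "grip": 0},
  {"xyz": [-6.8, -19.3, 0], "yaw": 0, "grip": 0},
  {"xyz": [-7.6, -23, 0], "yaw": 0, "grip": 0},
  {"xyz": [-8.3, -27, 0], "yaw": 0, "grip": 0},
  {"xyz": [-8.9, -30.5, 0], "yaw": 0, "grip": 0},
  {"xyz": [-9.2, -32.5, 0], "yaw": 0, "grip": 0},
])

```text
time_s: 9.15
tcp_pos: [0.5269, -0.0333, 0.067]
orientation: [[0.911, 0.413, -0.0], [0.413, -0.911, 0.0], [-0.0, -0.0, -1.0]]
wrist_force: [0.6, -1.2, 1.3]
width: -0.0001
finger_force: 1.0
```

```bash
python3 s.py
```

```text
9.15 [ 0.52690083 -0.0333043   0.0669684 ] [ 0.56995989 -1.15587534  1.30746859]
[[85.3, 94.8, -0.1], [69.0, 89.9, -0.1], [53.7, 82.5, -0.1], [39.7, 72.8, -0.1], [27.4, 61.1, -0.0], [17.1, 47.7, -0.0], [8.9, 32.8, -0.0], [3.1, 16.8, -0.0], [-0.1, 0.1, -0.0]]
```

Request:
arm_command([
  {"xyz": [0, 0, 0], "yaw": 0, "grip": 0},
  {"xyz": [0, 0, 0], "yaw": 0, "grip": 0},
  {"xyz": [0, 0, 0], "yaw": 0, "grip": 0},
  {"xyz": [0, 0, 0], "yaw": 0, "grip": 0},
])

```text
time_s: 9.65
tcp_pos: [0.5269, -0.0333, 0.0669]
orientation: [[0.911, 0.412, -0.001], [0.412, -0.911, 0.0], [-0.0, -0.001, -1.0]]
wrist_force: [-0.4, 0.7, 2.1]
width: -0.0002
finger_force: 1.0
```

```bash
python3 s.py; python3 - <<'E'
from plant import get_image
import cv2
d=get_image('scene')['img'][140:250,150:300,::-1]
cv2.imwrite('pics/end.png',cv2.resize(d,(800,587),interpolation=cv2.INTER_CUBIC))
E
```

```text
9.65 [ 0.52687306 -0.03328233  0.066852  ] [-0.44480202  0.74411257  2.07664686]
[[85.3, 94.9, -0.2], [69.0, 89.9, -0.2], [53.7, 82.5, -0.2], [39.8, 72.8, -0.2], [27.5, 61.1, -0.2], [17.1, 47.7, -0.2], [9.0, 32.8, -0.2], [3.2, 16.8, -0.2], [-0.1, 0.1, -0.1]]
```

View pics/end.png

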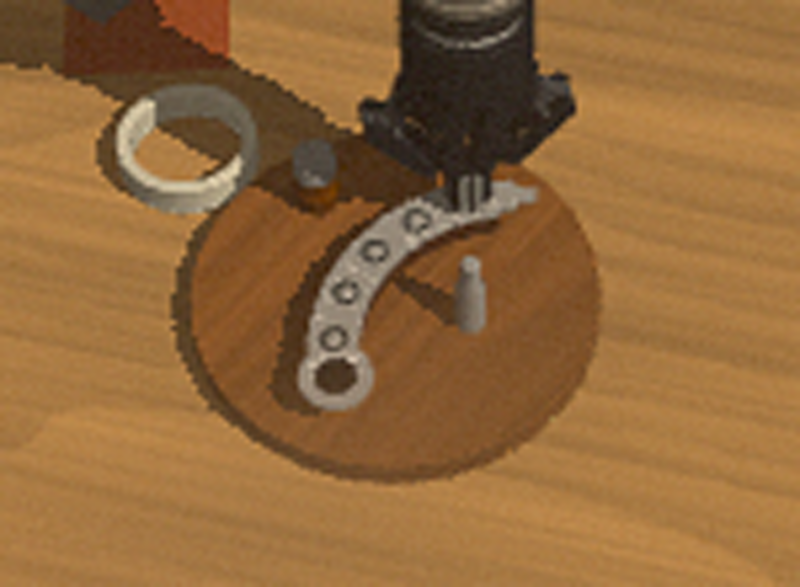

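The picture shows the fingertips on boss 5 at about (468,200), with four free bosses behind them. The punch, jar and tape are all still in place.

```bash
python3 -c "from plant import hand_in;print(hand_in())"
```

```text
the job is handed in; nothing more can be done
None
```

I ran the stroke from boss 1 to boss 5 at a constant height, about 5 mm below the bosses' rest height, and handed it in with the fingertips still pressing boss 5 at about 2 N; the hand-in returned no verdict.

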